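# Clear the clothesline post and set the drying fan

### The arm

A 7-joint arm with a two-finger parallel gripper is mounted at the origin on the work surface. World frame = base frame: x ahead of the robot, y to its left, z up, the work surface at z = 0. Lengths are in m, angles in rad, forces in N, time in s.
With the tool pointing down it reaches from about 0.35 to 0.775 m from the base axis. Payload 3.1 kg.
Tool frame: the origin (TCP) lies on the centre line of the jaws, within the pads' length; the fingertips stand ahead of it and the grasp point (between the pads) is the TCP (robot.finger_overhang is the y of the fingertips in the tool frame, in m); y points along the fingers, x is the direction in which the jaws open and shut, and the axes are right-handed (so a half turn about y gives the same grasp; the last joint's range is limited). The gripper opens to 85 mm and grips with 20 to 120 N. Pads are 22 mm wide; open, the fingers measure 114 mm over their backs; the gripper's body (76 mm by 85 mm) begins 54 mm behind the grasp point. The pads swing forward as they close: fully open they stand 13 mm farther back than shut.
Start: joints at [1.136, 0.311, 0.014, 1.512, -0.004, 1.319, -0.027], TCP at [0.211, -0.508, 0.25] pointing down, gripper open.
Joint ranges: [-2.7, 2.7], [-0.3, 1.91], [-1.27, 1.3], [0.12, 2.57], [-1.44, 4.58], [0.2, 2.03], [-3.05, 3.05]. Speed limits (rad/s): [2.79, 2.79, 3.14, 3.14, 3.14, 3.14, 3.14].

### API

Orientations are given as a rotation vector (axis times angle).
In Python, from workcell import robot gives the robot as it stands.
- The arm moves only by the tool arm_command, never from a script. Its arguments are lists of equal length, an entry for each row: "grip": the opening in per cent of the stroke, from 0 (shut) to 100 (fully open); "travel": the shift along the tool's x, y, z in m, a list of three; "dr": the turn, a rotation vector about the tool's x, y, z in rad, a list of three. In form: {"grip": [grip, ...], "travel": [[tx, ty, tz], ...], "dr": [[ax, ay, az], ...]}. A call has 1 to 20 rows; each row is the pose to reach, as a shift and turn from the pose commanded when the call began, along the tool's axes at that moment; what a row does not reach only later rows make up. A row lasts 1/8 s, in which the tool goes at most 62.5 mm and 10.7 degrees, less where a joint would pass 70% of its speed; a pose out of reach is approached as far as the arm can. A call with a gripper value outside its range is refused whole. The fingers move at their own pace and stop on an object; "force" is the grip in N (left out, the last holds). Time passes only in rows, so rows that repeat a pose let the fingers close. It gives the time, the measured TCP pose, the force and the opening at its end, in the units of the state.
- robot.get_obs(): the state, without advancing time (a new reading comes with each control period).
- robot.grab_frame(name): name is "scene" or "top" or "wrist"; returns a dict with "img" (480x640x3 uint8, red, green, blue), "z_map" (480x640 float32, m along the optical axis (not along the pixel's ray), 0 where there is no reading), "K" (3x3 intrinsics, pixels), "R" (3x3) and "t" (3): a world point X has camera coordinates R X + t; the wrist camera has in their place "hand_eye" (4x4, takes a point from camera to tool coordinates, whose origin is the TCP and whose axes are the tool frame's). Camera axes: x right, y down, z forward; pixel columns grow to the right and rows downward; lengths in m; the calibration is good to about 2 mm. The wrist camera is an equidistant fisheye: a pixel r from the principal point sees the ray r / f radians off the axis. A picture is of the moment at which its call begins: read the wrist's pose just before it.
- robot.sign_off(): hands the job in, once; it reports no verdict.
The state is a dict: "time_s": time; "qpos": joint angles; "dq": joint speeds; "effort": joint torques, N m; "tcp_pos": TCP position; "eef_rot": TCP orientation; "contact_force": force on the tool from outside, world axes, zero at the start; "moment": the same for the moment, N m; "gripper_width": finger opening in m.
Only numpy, scipy, OpenCV 4.12 (cv2) and the standard library are available. Lean on these libraries where they do the work, as an engineer would, in place of code of your own. Each camera call takes 0.05 s, during which the arm holds its last target. There are 200 camera calls.

### The job

The wet clothesline reels need drying. Move the green nail brush out of the drip tray onto the black rubber mat on the grey shelf, lift every reel off the upright posts and put each in a compartment of its own in the tray, lying fully down on the tray floor. When all that is done, tilt the fan head down to 30 degrees (red pointer on the yellow mark), see that it stays there, let go, and leave everything else on the ledge and shelf where it stands.

Things in the scene. Friction and masses are not known exactly. Their poses are not given: they have to be found in the camera images.
- stand: fixed grey base 200 x 85 x 12 mm, origin under its centre, z up, with two upright bare metal posts of 16 mm diameter at x = -60 mm and x = +60 mm on its own x axis (y = 0). The posts' tops are 78 mm above the ledge. Nothing holds the reels on the posts but their fit: lift straight up until the reel's underside is above the post's top.
- reel_a1: one clothesline reel: a 62 x 62 mm square, 46 mm high block of orange cord wound between two black flanges, about 0.12 kg, cord practically flush with the flanges, with a 28 mm square hole right through along its z axis. Origin at its centre (23 mm above its underside when it stands). Always present; starts lowest on the post at stand x = -60 mm, resting on the stand's base, any yaw.
- reel_a2: one clothesline reel: a 62 x 62 mm square, 46 mm high block of white cord wound between two black flanges, about 0.12 kg, cord practically flush with the flanges, with a 28 mm square hole right through along its z axis. Origin at its centre (23 mm above its underside when it stands). May be absent (None at the start); if present it starts stacked on reel_a1, with its lower 20 mm or so on the post, so it must come off first.
- reel_b1: one clothesline reel: a 62 x 62 mm square, 46 mm high block of red cord wound between two black flanges, about 0.12 kg, cord practically flush with the flanges, with a 28 mm square hole right through along its z axis. Origin at its centre (23 mm above its underside when it stands). Always present; starts lowest on the post at stand x = +60 mm, resting on the stand's base, any yaw.
- reel_b2: one clothesline reel: a 62 x 62 mm square, 46 mm high block of yellow cord wound between two black flanges, about 0.12 kg, cord practically flush with the flanges, with a 28 mm square hole right through along its z axis. Origin at its centre (23 mm above its underside when it stands). May be absent (None at the start); if present it starts stacked on reel_b1, with its lower 20 mm or so on the post, so it must come off first.
- tray: drip tray, white floor with blue rim and ribs, 225 x 225 mm, loose on the ledge, 0.6 kg; origin under its centre, z up, any yaw. Floor 5 mm thick; rim and the two crossing ribs are 5 mm thick and rise to 15 mm above the ledge, making four compartments 105 mm square inside.
- bay1 (a point): centre of tray compartment 1, 29 mm above the ledge (24 mm above the tray's floor); axes as the tray's; in the tray's frame at x = 55 mm, y = 55 mm
- bay2 (a point): centre of tray compartment 2, 29 mm above the ledge (24 mm above the tray's floor); axes as the tray's; in the tray's frame at x = -55 mm, y = 55 mm
- bay3 (a point): centre of tray compartment 3, 29 mm above the ledge (24 mm above the tray's floor); axes as the tray's; in the tray's frame at x = -55 mm, y = -55 mm
- bay4 (a point): centre of tray compartment 4, 29 mm above the ledge (24 mm above the tray's floor); axes as the tray's; in the tray's frame at x = 55 mm, y = -55 mm
- brush: green nail brush 90 mm long (its x) x 42 mm wide (its y) x 34 mm high with white bristles down, 0.06 kg; origin at its centre, 17 mm above its underside. Starts lying in compartment 1 of the tray.
- mat (a point): centre of the top of the black rubber mat, 130 mm (its x) x 110 mm (its y), on the fixed grey shelf; the mat's top is 73 mm above the ledge. The jar and the tin stand on the same shelf on the mat's -y side.
- fan: white desk fan, fixed; origin under the centre of its 120 x 130 mm base, z up; the fan's front faces its own -x (towards the tray). A yoke holds the round head (130 mm diameter, 36 mm thick) on a level hinge along the fan's own y, 105 mm above the ledge. On the yoke's +y side a grey disc carries a yellow mark at 30 degrees down; a red pointer turns with the head.
- fan_head (a joint): tilt of the fan head in rad: 0 with the face upright and the tab straight up, positive with the face tilted down (the tab and the red pointer move towards the fan's front, -x), range -0.6 to 1.0, wanted 0.524 (30 degrees). A friction hinge (about 0.2 N m) that stays where it is left. Starts tilted back or nearly upright.
- fan_tab (a point): the grip point of the blue tab on top of the fan head, 95 mm from the hinge axis; the point's z points away from the hinge along the tab, its x is the tab's thickness. The tab is 8 mm thick, 50 mm wide and stands 51 mm out of the head's rim (from 65 to 116 mm from the hinge axis).
- jar: bystander: closed amber glass jar, 60 mm wide, 85 mm high, on the shelf; origin under its centre
- peg_tin: bystander: round steel peg tin, 64 mm wide, 65 mm high, on the shelf; origin under its centre
- squeeze: bystander: blue squeeze bottle, 60 mm wide, 170 mm high; origin under its centre
- scoop: bystander: white measuring scoop, bowl 56 mm wide and 40 mm high, handle 80 mm long to its -x; origin under the bowl
- soap: bystander: bar of yellow laundry soap, 85 x 50 x 32 mm; origin under its centre
- cup: bystander: blue cup, 68 mm wide, 85 mm high; origin under its centre
There are look-alikes about, which are no part of the job. What is shaped like the reel_a2 but purple is not meant.

How it is judged:
By the outcome, as a careful person would: the job done as asked, in the order asked, and still so for the second after the job is handed in, with the robot touching nothing.
Of reel_a2, reel_b2 only 1 to 2 are there at a start; the rules pass over those that are not, and their reading is None.
At some moment in a run one of tray may be knocked a few centimetres aside while the robot is not near it.
Once in a run the grip may slacken for a moment while it holds something.
It also fails if it takes over 208 s, if anything falls off the work surface, if the arm or the gripper's body presses on something with over 40 N, if the wrist force passes 120 N, or if a joint passes its speed limit or range.

## Working session

There is one attempt and no reset: what is moved stays moved. The work goes in short steps, Python scripts to look and compute and a tool call to move; the robot and the scene stay as the last step left them, time stands still between calls to the robot, and variables do not carry over. Pictures are saved under pics/ and viewed, on a budget of 14 in all, crops included, one or two more only if the job needs it, and the job is handed in when it is done.

Besides the shell and the picture viewer there is one more tool, called after "Call:" as name(argument=value, ...) on one line, values as JSON. arm_command: Moves the arm, as the interface text tells. Its arguments: {"type":"object","properties":{"grip":{"type":"array","items":{"type":"number"}},"travel":{"type":"array","items":{"type":"array","items":{"type":"number"}}},"dr":{"type":"array","items":{"type":"array","items":{"type":"number"}}},"force":{"type":"number"}},"required":["grip","travel","dr"]}

```bash
ls; mkdir -p pics; cat > h.py <<'E'
import numpy as np, cv2
from workcell import robot
from scipy.spatial.transform import Rotation as Rn
def grab(n):
    o=robot.get_obs(); f=robot.grab_frame(n); f['obs']=o; return f
def save(f,name,crop=None,scale=1):
    im=cv2.cvtColor(f['img'],cv2.COLOR_RGB2BGR)
    if crop: x0,y0,x1,y1=crop; im=im[y0:y1,x0:x1]
    if scale!=1: im=cv2.resize(im,None,fx=scale,fy=scale,interpolation=cv2.INTER_CUBIC)
    cv2.imwrite('pics/'+name+'.png',im)
def pts(f):
    """world xyz per pixel of fixed camera from depth"""
    v,u=np.mgrid[0:480,0:640]; z=f['z_map']; K=f['K']
    c=np.stack([(u-K[0,2])/K[0,0]*z,(v-K[1,2])/K[1,1]*z,z],-1)
    return (c-f['t'])@f['R']
def ray(f,u,v,h):
    K=f['K']; d=np.array([(u-K[0,2])/K[0,0],(v-K[1,2])/K[1,1],1])@f['R']
    o=-f['R'].T@f['t']; return o+d*(h-o[2])/d[2]
def tool(o): return Rn.from_rotvec(o['eef_rot']).as_matrix(), np.array(o['tcp_pos'])
E
python3 - <<'E'
from h import *
np.set_printoptions(precision=3,suppress=True)
o=robot.get_obs();print(o, getattr(robot,'finger_overhang',None)); print(tool(o)[0])
fs={n:grab(n) for n in('scene','top','wrist')}
for n in('scene','top'): save(fs[n],n+'0'); f=fs[n]; print(n,f['K'],f['R'],-f['R'].T@f['t'])
print(fs['wrist']['hand_eye'],fs['wrist']['K'])
np.save('/tmp/f0.npy',fs,allow_pickle=True)
E
```

```text
pics
{'time_s': 0.0, 'qpos': array([ 1.136,  0.312,  0.014,  1.513, -0.004,  1.319, -0.027]), 'dq': array([ 0.002,  0.001, -0.001,  0.001, -0.   , -0.   , -0.001]), 'effort': array([ -0.   , -37.991,   0.146, -23.059,   0.012,   0.014,  -0.   ]), 'tcp_pos': array([ 0.21 , -0.507,  0.249]), 'eef_rot': array([-1.369,  0.917, -0.913]), 'contact_force': array([ 0.469,  0.858, -0.326]), 'moment': array([ 0.034, -0.012,  0.049]), 'gripper_width': 0.08528052628536173} 0.019
[[ 0.383 -0.001  0.924]
 [-0.924  0.002  0.383]
 [-0.002 -1.    -0.   ]]
scene [[612.205   0.    305.52 ]
 [  0.    612.205 238.183]
 [  0.      0.      1.   ]] [[-0.834  0.551 -0.008]
 [ 0.409  0.608 -0.68 ]
 [-0.37  -0.571 -0.733]] [1.081 0.852 1.253]
top [[572.107   0.    314.286]
 [  0.    572.107 245.809]
 [  0.      0.      1.   ]] [[ 0.001 -1.     0.002]
 [-0.989 -0.001 -0.15 ]
 [ 0.15  -0.002 -0.989]] [ 0.287 -0.009  1.711]
[[ 1.    -0.    -0.001 -0.001]
 [ 0.001 -0.317  0.948 -0.124]
 [-0.    -0.948 -0.317  0.081]
 [ 0.     0.     0.     1.   ]] [[371.648   0.    312.37 ]
 [  0.    371.648 238.878]
 [  0.      0.      1.   ]]
```

View pics/scene0.png

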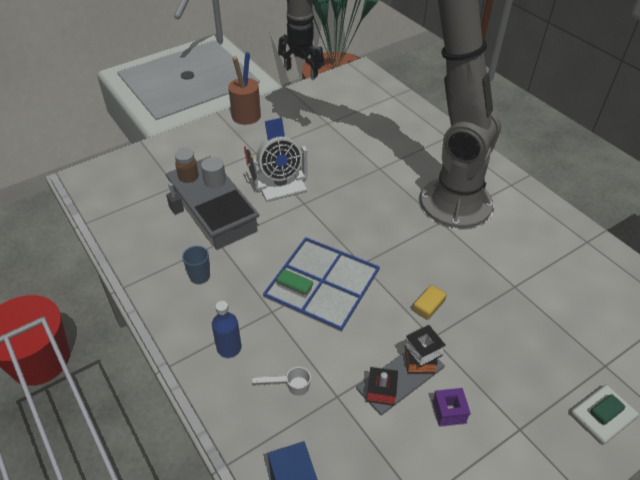

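View pics/top0.png

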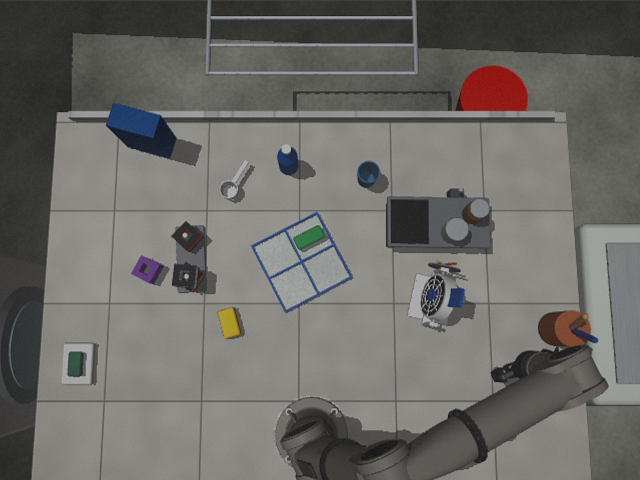

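The scene view shows a white reel stacked on the orange one at (425,345) and a single red reel at (382,385). The purple look-alike is at (452,406). The green brush is in the tray at (295,281), with a green sponge look-alike at (607,408). The tray is at (322,283), the mat at (225,210) and the fan at (280,160). In the top view the same things are at: stack (188,277), red (188,237), purple (148,269), brush (310,238), tray (302,262), mat (409,222), fan (437,297).

The reels could be confused with the purple block, and the brush with the sponge on its dish at top (75,363).

```bash
cat > m1.py <<'E'
from h import *
np.set_printoptions(precision=3,suppress=True)
fs=np.load('/tmp/f0.npy',allow_pickle=True).item()
def rect(P,m,name):
    p=P[m]; r=cv2.minAreaRect(p[:,:2].astype(np.float32)); 
    print(name,'n',m.sum(),'c',np.round(r[0],3),'size',np.round(r[1],3),'ang',round(r[2],1),'zmed',np.median(p[:,2]).round(3),'z95',np.percentile(p[:,2],95).round(3)); return r
for n in('top','scene'):
    f=fs[n]; P=pts(f); hsv=cv2.cvtColor(f['img'],cv2.COLOR_RGB2HSV); H,S,V=[hsv[...,i].astype(int) for i in range(3)]; Z=P[...,2]
    print(n)
    box=lambda a,b,c,d:(P[...,0]>a)&(P[...,0]<b)&(P[...,1]>c)&(P[...,1]<d)&(f['z_map']>0)
    er=lambda m:cv2.morphologyEx(m.astype(np.uint8),cv2.MORPH_OPEN,np.ones((3,3)))>0
    ws=box(0.2,0.9,-0.6,0.6)
    rect(P,er(ws&(H>45)&(H<75)&(S>110)&(Z<.1)&(abs(P[...,1])<.25)),'brush')
    tr=ws&(H>105)&(H<125)&(S>90)&(Z<.03)&(abs(P[...,1])<.25)&(Z>-.01)
    rect(P,tr,'tray')
    # stand & reels
    s=box(.35,.8,.25,.6)&(Z>.005)
    rect(P,er(s&(Z>.08)&(Z<.13)),'stack top')
    rect(P,er(s&(Z>.045)&(Z<.07)),'mid')
    rect(P,er(s&(Z>.006)&(Z<.02)),'standbase')
    rect(P,er(ws&(H>125)&(H<150)&(S>100)),'purple')
    rect(P,er(ws&(V<45)&(abs(Z-.073)<.008)&(P[...,1]<-.1)),'mat')
    rect(P,er(ws&(Z>.05)&(Z<.09)&(P[...,1]<-.1)&(P[...,0]>.5)),'shelf')
    t=er(ws&(H>105)&(H<125)&(S>90)&(Z>.15)&(P[...,1]<-.1)&(P[...,0]<.6));rect(P,t,'tab')
    rd=er(ws&((H<8)|(H>172))&(S>130)&(P[...,1]<-.1)&(P[...,0]<.65)&(Z>.05));
    if rd.sum()>3: rect(P,rd,'pointer')
E
python3 m1.py
python3 - <<'E'
from h import *
fs=np.load('/tmp/f0.npy',allow_pickle=True).item()
a=fs['top']['img'][190:350,120:360]; b=fs['scene']['img'][300:460,340:500]; c=fs['scene']['img'][100:220,220:340]
r=lambda x:cv2.resize(x,(400,int(400*x.shape[0]/x.shape[1])),interpolation=cv2.INTER_CUBIC)
A=r(a);B=r(b)[:333]; 
t=fs['top']['img'][250:340,395:485]
C=np.hstack([cv2.resize(x,(266,266),interpolation=cv2.INTER_CUBIC) for x in(c,t)]+[np.zeros((266,268,3),np.uint8)])
L=np.zeros((333,800,3),np.uint8);L[:A.shape[0],:400]=A;L[:B.shape[0],400:]=B
cv2.imwrite('pics/crop1.png',np.vstack([L,C])[...,::-1])
E
```

```text
top
brush n 369 c [0.567 0.006] size [0.04  0.086] ang 27.4 zmed 0.038 z95 0.045
tray n 880 c [0.576 0.01 ] size [0.314 0.471] ang 76.7 zmed 0.013 z95 0.021
stack top n 439 c [0.447 0.356] size [0.064 0.063] ang 85.8 zmed 0.103 z95 0.109
mid n 422 c [0.505 0.364] size [0.136 0.18 ] ang 61.2 zmed 0.057 z95 0.064
standbase n 422 c [0.508 0.357] size [0.196 0.086] ang 6.0 zmed 0.012 z95 0.018
purple n 352 c [0.47  0.483] size [0.064 0.061] ang 63.7 zmed 0.044 z95 0.051
mat n 1439 c [ 0.608 -0.288] size [0.107 0.127] ang 88.7 zmed 0.073 z95 0.079
shelf n 4451 c [ 0.659 -0.332] size [0.389 0.252] ang 89.0 zmed 0.071 z95 0.079
tab n 243 c [ 0.38  -0.387] size [0.026 0.049] ang 84.3 zmed 0.198 z95 0.217
scene
brush n 312 c [0.57 0.01] size [0.036 0.085] ang 24.0 zmed 0.038 z95 0.042
tray n 1126 c [0.589 0.078] size [0.431 0.228] ang 27.5 zmed 0.014 z95 0.021
stack top n 804 c [0.449 0.361] size [0.067 0.066] ang 85.7 zmed 0.102 z95 0.107
mid n 869 c [0.527 0.365] size [0.176 0.086] ang 5.0 zmed 0.057 z95 0.065
standbase n 1262 c [0.503 0.352] size [0.284 0.211] ang 64.7 zmed 0.011 z95 0.016
purple n 882 c [0.474 0.488] size [0.066 0.063] ang 63.1 zmed 0.044 z95 0.049
mat n 9 c [ 0.61  -0.309] size [0.013 0.006] ang 66.3 zmed 0.071 z95 0.076
shelf n 3828 c [ 0.629 -0.315] size [0.435 0.226] ang 73.4 zmed 0.07 z95 0.082
tab n 288 c [ 0.382 -0.381] size [0.036 0.048] ang 67.0 zmed 0.192 z95 0.214
```

View pics/crop1.png

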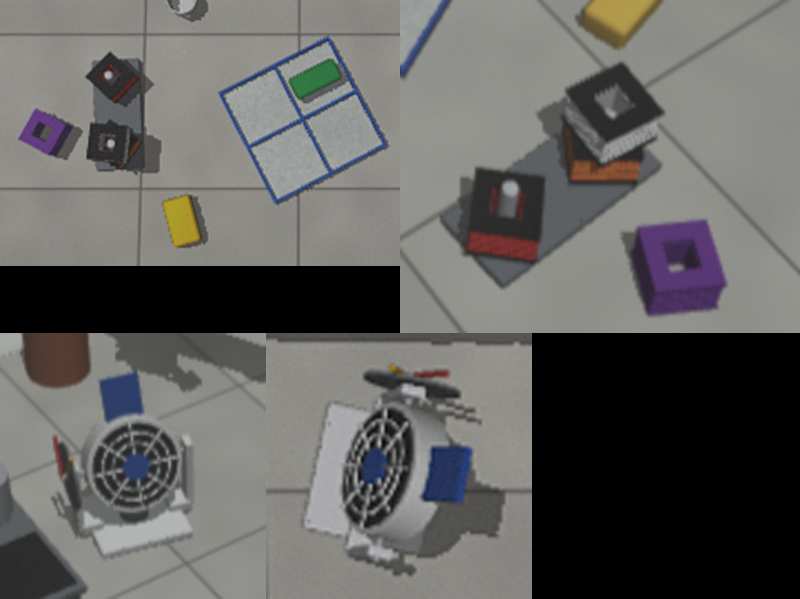

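The crops confirm the choices: white on orange, red alone, purple off the stand, and the brush in the compartment nearest the shelf. The fan head is tilted back, with the tab at crop (448,473).

```bash
cat > m2.py <<'E'
from h import *
import m1
fs=m1.fs; rect=m1.rect
print('-----')
f=fs['top'];P=pts(f);Z=P[...,2];hsv=cv2.cvtColor(f['img'],cv2.COLOR_RGB2HSV);H,S,V=[hsv[...,i].astype(int) for i in range(3)]
v,u=np.mgrid[0:480,0:640]
w=lambda a,b,c,d:(u>=a)&(u<=c)&(v>=b)&(v<=d)
# tray: rays onto z=.015
def rrect(m,h,name):
    q=np.array([ray(f,x,y,h)[:2] for x,y in zip(u[m],v[m])],np.float32); r=cv2.minAreaRect(q); print(name,np.round(r[0],4),np.round(r[1],3),round(r[2],1),np.round(cv2.boxPoints(r),3).tolist()); return r
rrect(w(240,200,365,320)&(H>105)&(H<125)&(S>90),.015,'tray')
er=lambda m:cv2.morphologyEx(m.astype(np.uint8),cv2.MORPH_OPEN,np.ones((3,3)))>0
rrect(w(285,215,335,260)&(H>45)&(H<75)&(S>110),.036,'brush(top+side)')
m=er(w(165,215,212,256)&(V<75)&(Z>.05)&(Z<.068));rrect(m,.058,'red top')
m=er(w(165,255,212,295)&(Z>.09)&(Z<.118));rrect(m,.104,'white top')
m=(w(165,255,212,295)&(H<18)&(S>120)); rect(P,m,'orange'); 
m=er(w(385,190,432,252)&(V<45));rrect(m,.073,'mat')
# fan
R=w(395,250,485,340)
m=er(R&(Z<.03)&(V>140)&(S<40)&(Z>.008));rect(P,m,'fanbase')
m=R&(H>105)&(H<125)&(S>90)&(Z>.15);rect(P,m,'tab')
c=P[m]; s=np.linalg.svd(c-c.mean(0),full_matrices=False)[2]; print('tab mean',c.mean(0),'axes',s)
m=R&(H>105)&(H<125)&(S>90)&(Z<.15);print('hub',m.sum(),np.median(P[m],0))
m=R&((H<8)|(H>172))&(S>130);print('ptr',m.sum(),np.median(P[m],0),np.c_[u[m],v[m]].mean(0))
m=R&(H>20)&(H<33)&(S>130);print('yel',m.sum(),np.median(P[m],0))
for n,(x,y) in{'disc+':(.45,-.36)}.items(): pass
E
python3 m2.py | sed -n '/-----/,$p'
```

```text
-----
tray [0.498 0.028] [0.225 0.225] 27.8 [[0.3449999988079071, 0.07500000298023224], [0.44999998807907104, -0.12399999797344208], [0.6499999761581421, -0.01899999938905239], [0.5450000166893005, 0.18000000715255737]]
brush(top+side) [0.567 0.005] [0.039 0.085] 26.9 [[0.5299999713897705, 0.03500000014901161], [0.5690000057220459, -0.04100000113248825], [0.6039999723434448, -0.024000000208616257], [0.5649999976158142, 0.052000001072883606]]
red top [0.569 0.365] [0.062 0.062] 49.8 [[0.5249999761581421, 0.3610000014305115], [0.5720000267028809, 0.32100000977516174], [0.6129999756813049, 0.36899998784065247], [0.5649999976158142, 0.4090000092983246]]
white top [0.447 0.356] [0.063 0.062] 85.5 [[0.414000004529953, 0.3269999921321869], [0.47600001096725464, 0.32199999690055847], [0.48100000619888306, 0.38499999046325684], [0.4189999997615814, 0.38999998569488525]]
orange n 30 c [0.433 0.343] size [0.055 0.049] ang 88.0 zmed 0.036 z95 0.05
mat [ 0.608 -0.287] [0.106 0.127] 88.4 [[0.5429999828338623, -0.33799999952316284], [0.6700000166893005, -0.34200000762939453], [0.6729999780654907, -0.23600000143051147], [0.5460000038146973, -0.2329999953508377]]
fanbase n 400 c [ 0.391 -0.319] size [0.059 0.139] ang 87.2 zmed 0.014 z95 0.022
tab n 246 c [ 0.38  -0.387] size [0.027 0.049] ang 77.9 zmed 0.198 z95 0.217
tab mean [ 0.379 -0.386  0.196] axes [[-0.031 -0.357  0.933]
 [-0.98   0.196  0.042]
 [ 0.198  0.913  0.356]]
hub 81 [ 0.391 -0.337  0.116]
ptr 10 [ 0.475 -0.39   0.141] [451.5 263.5]
yel 8 [ 0.477 -0.35   0.156]
```

```bash
cat > wp.py <<'E'
from h import *
import sys
# usage: wp.py x,y,z,jawdeg ...   -> travel/dr from the present pose
o=robot.get_obs(); Rc,pc=tool(o)
print('t %.1f'%o['time_s'],'tcp',np.round(pc,4),'jaw %.1f'%np.degrees(np.arctan2(Rc[1,0],Rc[0,0])),'w %.4f'%o['gripper_width'],'F',np.round(o['contact_force'],1),'q7 %.2f'%o['qpos'][6])
for a in sys.argv[1:]:
    x,y,z,j=map(float,a.split(',')); j=np.radians(j); c,s=np.cos(j),np.sin(j)
    Rt=np.array([[c,0,-s],[s,0,c],[0,-1,0]])
    print(a,'travel',np.round(Rc.T@(np.array([x,y,z])-pc),3).tolist(),'dr',np.round(Rn.from_matrix(Rc.T@Rt).as_rotvec(),3).tolist())
E
python3 wp.py .21,-.507,.32,-67.5 .567,.006,.2,27 .567,.006,.034,27
```

```text
t 0.1 tcp [ 0.2104 -0.5076  0.2495] jaw -67.5 w 0.0855 F [-1.4 -0.2  0.3] q7 -0.03
.21,-.507,.32,-67.5 travel [-0.001, -0.071, -0.0] dr [0.0, 0.0, -0.002]
.567,.006,.2,27 travel [-0.338, 0.05, 0.526] dr [-0.001, -1.649, -0.001]
.567,.006,.034,27 travel [-0.338, 0.216, 0.526] dr [-0.001, -1.649, -0.001]
```

Call:
arm_command(grip=[80,80,80,80,80,80,80,80,80,80,80,80,80,80,80,80], travel=[[0,-0.06,0],[0,-0.07,0],[-0.338,0.05,0.526],[-0.338,0.05,0.526],[-0.338,0.05,0.526],[-0.338,0.05,0.526],[-0.338,0.05,0.526],[-0.338,0.05,0.526],[-0.338,0.05,0.526],[-0.338,0.05,0.526],[-0.338,0.05,0.526],[-0.338,0.05,0.526],[-0.338,0.05,0.526],[-0.338,0.05,0.526],[-0.338,0.05,0.526],[-0.338,0.05,0.526]], dr=[[0,0,0],[0,0,0],[0,-1.65,0],[0,-1.65,0],[0,-1.65,0],[0,-1.65,0],[0,-1.65,0],[0,-1.65,0],[0,-1.65,0],[0,-1.65,0],[0,-1.65,0],[0,-1.65,0],[0,-1.65,0],[0,-1.65,0],[0,-1.65,0],[0,-1.65,0]], force=50)

```text
time_s: 2.15
tcp_pos: [0.5668, 0.0031, 0.2007]
eef_rot: [-1.541, -0.368, 0.368]
contact_force: [0.0, 0.3, -0.6]
gripper_width: 0.068
```

```bash
cat >> h.py <<'E'
def wpts(f):
    """world xyz per pixel of wrist camera (equidistant fisheye) from depth; also ray dirs & origin"""
    v,u=np.mgrid[0:480,0:640]; K=f['K']; x=(u-K[0,2])/K[0,0]; y=(v-K[1,2])/K[1,1]; th=np.hypot(x,y)+1e-9
    d=np.stack([np.sin(th)*x/th,np.sin(th)*y/th,np.cos(th)],-1)
    R,p=tool(f['obs']); E=f['hand_eye']; A=R@E[:3,:3]; o=R@E[:3,3]+p
    c=d/np.maximum(d[...,2:],.05)*f['z_map'][...,None]
    return c@A.T+o, d@A.T, o
def onplane(D,o,h): return o+D*((h-o[2])/D[...,2:])
def mrect(q,name):
    r=cv2.minAreaRect(q.astype(np.float32)); print(name,'n',len(q),'c',np.round(r[0],4),'size',np.round(r[1],3),'ang %.1f'%r[2]); return r
def hsv(f):
    h=cv2.cvtColor(f['img'],cv2.COLOR_RGB2HSV).astype(int); return h[...,0],h[...,1],h[...,2]
def opn(m,k=3): return cv2.morphologyEx(m.astype(np.uint8),cv2.MORPH_OPEN,np.ones((k,k)))>0
E
python3 - <<'E'
from h import *
f=grab('wrist'); save(f,'w1'); P,D,o=wpts(f); H,S,V=hsv(f)
m=opn((H>45)&(H<75)&(S>110)); print(np.percentile(P[m][:,2],[5,50,95]).round(3))
t=m&(P[...,2]>.033); mrect(onplane(D,o,.039)[t][:,:2],'brush top')
mrect(P[t][:,:2],'brush depth')
E
python3 wp.py .567,.006,.034,27
```

```text
[0.036 0.039 0.041]
brush top n 5303 c [0.5677 0.0096] size [0.04  0.088] ang 27.3
brush depth n 5303 c [0.56   0.0244] size [0.041 0.122] ang 27.6
t 2.2 tcp [0.5669 0.0035 0.2007] jaw 26.9 w 0.0681 F [-0.1 -0.1  0.8] q7 0.24
.567,.006,.034,27 travel [0.001, 0.167, 0.002] dr [0.001, -0.002, -0.0]
```

View pics/w1.png

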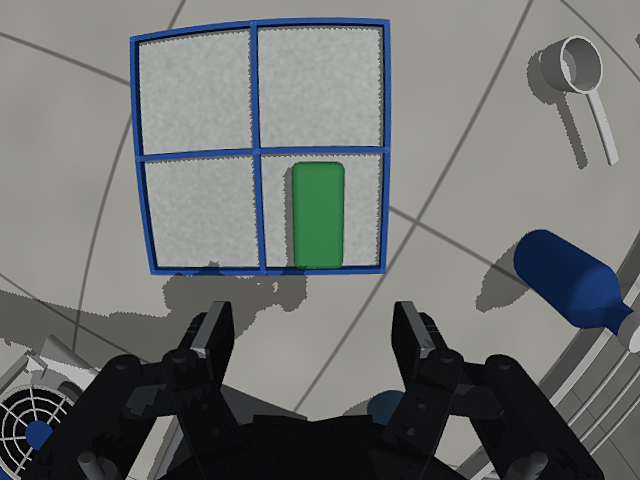

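The wrist view shows the brush at (318,215), aligned with the tray, and the jaws are parallel to its long sides. The cast onto its top gives (0.568, 0.010), which agrees with the fixed cameras.

Call:
arm_command(grip=[80,80,80,80,80,0,0,0,0,0], travel=[[0.003,0.06,0.004],[0.003,0.12,0.004],[0.003,0.166,0.004],[0.003,0.166,0.004],[0.003,0.166,0.004],[0.003,0.166,0.004],[0.003,0.166,0.004],[0.003,0.166,0.004],[0.003,0.166,0.004],[0.003,0.166,0.004]], dr=[[0,0,0],[0,0,0],[0,0,0],[0,0,0],[0,0,0],[0,0,0],[0,0,0],[0,0,0],[0,0,0],[0,0,0]], force=50)

```text
time_s: 3.45
tcp_pos: [0.5702, 0.0106, 0.037]
eef_rot: [-1.54, -0.374, 0.366]
contact_force: [-1.1, 0.1, 8.0]
gripper_width: 0.0409
```

```bash
python3 wp.py .57,.008,.2,27 .608,-.284,.2,-91.6 .608,-.284,.105,-91.6
```

```text
t 3.5 tcp [0.5702 0.0106 0.037 ] jaw 27.0 w 0.0409 F [-1.1  0.1  8. ] q7 0.14
.57,.008,.2,27 travel [-0.001, -0.163, -0.003] dr [0.003, 0.001, 0.005]
.608,-.284,.2,-91.6 travel [-0.099, -0.163, -0.28] dr [-0.003, 2.071, 0.006]
.608,-.284,.105,-91.6 travel [-0.1, -0.068, -0.28] dr [-0.003, 2.071, 0.006]
```

Call:
arm_command(grip=[0,0,0,0,0,0,0,0,0,0,0,0,0,0,0,0,0,0,0], travel=[[0,-0.05,0],[0,-0.11,0],[0,-0.163,0],[-0.1,-0.163,-0.28],[-0.1,-0.163,-0.28],[-0.1,-0.163,-0.28],[-0.1,-0.163,-0.28],[-0.1,-0.163,-0.28],[-0.1,-0.163,-0.28],[-0.1,-0.163,-0.28],[-0.1,-0.163,-0.28],[-0.1,-0.163,-0.28],[-0.1,-0.163,-0.28],[-0.1,-0.163,-0.28],[-0.1,-0.163,-0.28],[-0.1,-0.163,-0.28],[-0.1,-0.163,-0.28],[-0.1,-0.163,-0.28],[-0.1,-0.163,-0.28]], dr=[[0,0,0],[0,0,0],[0,0,0],[0,2.07,0],[0,2.07,0],[0,2.07,0],[0,2.07,0],[0,2.07,0],[0,2.07,0],[0,2.07,0],[0,2.07,0],[0,2.07,0],[0,2.07,0],[0,2.07,0],[0,2.07,0],[0,2.07,0],[0,2.07,0],[0,2.07,0],[0,2.07,0]])

```text
time_s: 5.82
tcp_pos: [0.6062, -0.2845, 0.1973]
eef_rot: [-1.196, 1.229, -1.229]
contact_force: [-0.8, 0.6, -1.0]
gripper_width: 0.0414
```

```bash
python3 wp.py .608,-.284,.106,-91.6;  python3 - <<'E'
from h import *
f=grab('wrist'); P,D,o=wpts(f); H,S,V=hsv(f)
m=opn((H>45)&(H<75)&(S>110)); print(m.sum()); mrect(onplane(D,o,.185)[m][:,:2],'brush')
m=opn((V<45)&(abs(P[...,2]-.073)<.012),5); print(m.sum()); mrect(onplane(D,o,.073)[m][:,:2],'mat')
E
```

```text
t 5.8 tcp [ 0.6062 -0.2845  0.1973] jaw -91.5 w 0.0414 F [-0.8  0.6 -1. ] q7 -1.20
.608,-.284,.106,-91.6 travel [-0.001, 0.091, 0.002] dr [0.0, 0.001, -0.0]
19341
brush n 19341 c [ 0.596  -0.2835] size [0.045 0.1  ] ang 88.5
3289
mat n 3289 c [ 0.5959 -0.3032] size [0.075 0.096] ang 88.8
```

Call:
arm_command(grip=[0,0,0,0,0,70,70,70,70,70,70,70], travel=[[0,0.05,0.006],[0,0.08,0.006],[0,0.09,0.006],[0,0.091,0.006],[0,0.091,0.006],[0,0.091,0.006],[0,0.091,0.006],[0,0.091,0.006],[0,0.05,0.006],[0,-0.01,0.006],[0,-0.06,0.006],[0,-0.06,0.006]], dr=[[0,0,0],[0,0,0],[0,0,0],[0,0,0],[0,0,0],[0,0,0],[0,0,0],[0,0,0],[0,0,0],[0,0,0],[0,0,0],[0,0,0]])

```text
time_s: 7.38
tcp_pos: [0.6149, -0.2857, 0.264]
eef_rot: [-1.191, 1.218, -1.238]
contact_force: [1.1, -0.3, 0.9]
gripper_width: 0.0597
```

```bash
python3 wp.py .5,-.15,.3,-40 .447,.3,.3,-4 .447,.3,.25,-4;  python3 - <<'E'
from h import *
f=grab('wrist'); P,D,o=wpts(f); H,S,V=hsv(f); save(f,'w2')
m=opn((H>45)&(H<75)&(S>110)); print(m.sum()); mrect(onplane(D,o,.107)[m][:,:2],'brush');print(np.percentile(P[m][:,2],[5,50,95]))
E
```

```text
t 7.4 tcp [ 0.6149 -0.2857  0.264 ] jaw -91.6 w 0.0597 F [ 1.1 -0.3  0.9] q7 -1.20
.5,-.15,.3,-40 travel [-0.132, -0.038, -0.118] dr [-0.009, -0.9, 0.01]
.447,.3,.3,-4 travel [-0.581, -0.041, -0.183] dr [-0.006, -1.528, 0.013]
.447,.3,.25,-4 travel [-0.581, 0.009, -0.184] dr [-0.006, -1.528, 0.013]
5543
brush n 5543 c [ 0.6111 -0.284 ] size [0.042 0.088] ang 88.4
[0.10328001 0.10743571 0.10873243]
```

View pics/w2.png

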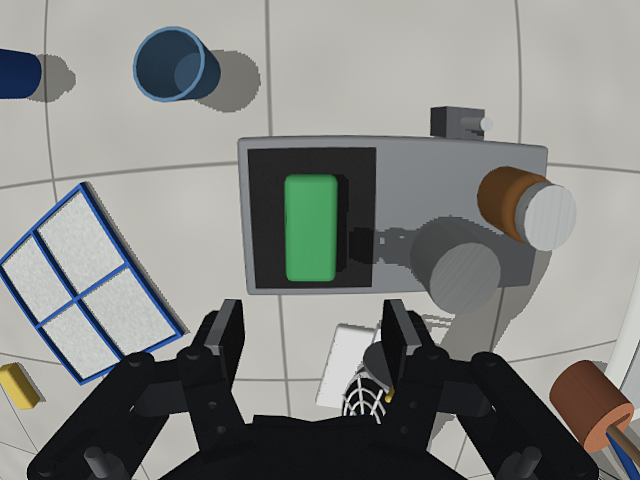

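The brush lies fully on the mat, at (311,228), and the jar and tin are untouched. Next is the stack.

Call:
arm_command(grip=[98,98,98,98,98,98,98,98,98,98,98,98,98,98,98], travel=[[-0.3,0,-0.09],[-0.637,0.014,-0.185],[-0.637,0.014,-0.185],[-0.637,0.014,-0.185],[-0.637,0.014,-0.185],[-0.637,0.014,-0.185],[-0.637,0.014,-0.185],[-0.637,0.014,-0.185],[-0.637,0.014,-0.185],[-0.637,0.014,-0.185],[-0.637,0.014,-0.185],[-0.637,0.014,-0.185],[-0.637,0.014,-0.185],[-0.637,0.014,-0.185],[-0.637,0.014,-0.185]], dr=[[0,-1.53,0],[0,-1.53,0],[0,-1.53,0],[0,-1.53,0],[0,-1.53,0],[0,-1.53,0],[0,-1.53,0],[0,-1.53,0],[0,-1.53,0],[0,-1.53,0],[0,-1.53,0],[0,-1.53,0],[0,-1.53,0],[0,-1.53,0],[0,-1.53,0]])

```text
time_s: 9.3
tcp_pos: [0.4454, 0.3558, 0.2432]
eef_rot: [-1.571, 0.055, -0.056]
contact_force: [1.5, -0.7, 0.6]
gripper_width: 0.0835
```

```bash
cat > reel.py <<'E'
from h import *
import sys
# reel.py name htop x y : flange rect from wrist camera near (x,y) at height htop
n,h,x,y=sys.argv[1],*map(float,sys.argv[2:5])
f=grab('wrist'); save(f,n); np.save('/tmp/%s.npy'%n,f,allow_pickle=True); P,D,o=wpts(f); q=onplane(D,o,h)
near=(np.hypot(P[...,0]-x,P[...,1]-y)<.07)
m=near&(abs(P[...,2]-h)<.008)
nn,L,st,c=cv2.connectedComponentsWithStats(opn(m).astype(np.uint8)); k=1+np.argmax(st[1:,4]); m=L==k
print('zmed',np.median(P[m][:,2]).round(4),'pix',c[k].round()); mrect(q[m][:,:2],'reel')
E
python3 reel.py w3 .104 .447 .356; python3 wp.py .447,.356,.088,-4.5
```

```text
zmed 0.1046 pix [317. 223.]
reel n 5686 c [0.4476 0.361 ] size [0.063 0.062] ang 85.2
t 9.3 tcp [0.4453 0.3561 0.2433] jaw -4.0 w 0.0837 F [ 0.7 -1.  -0.7] q7 -0.95
.447,.356,.088,-4.5 travel [0.002, 0.155, 0.0] dr [0.0, 0.008, 0.0]
```

View pics/w3.png

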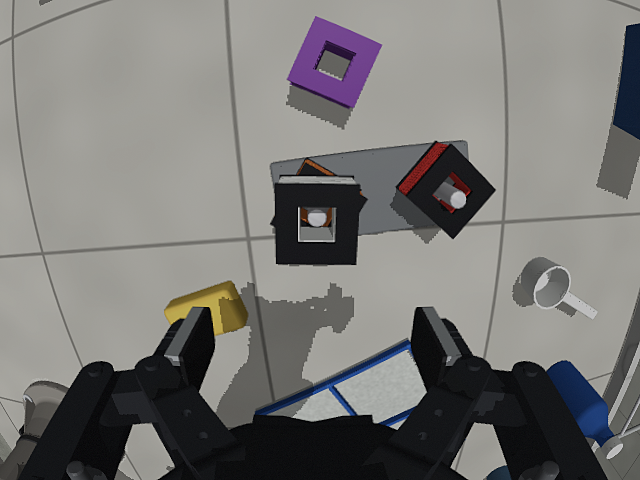

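White flange at (317,223), with the orange reel turned underneath, red at (446,190) and purple at (335,62). Descend on white.

Call:
arm_command(grip=[100,100,100,100,0,0,0,0,0,0,0,0,0,0], travel=[[0.003,0.06,0.003],[0.003,0.12,0.003],[0.003,0.156,0.003],[0.003,0.156,0.003],[0.003,0.156,0.003],[0.003,0.156,0.003],[0.003,0.156,0.003],[0.003,0.156,0.003],[0.003,0.156,0.003],[0.003,0.13,0.003],[0.003,0.09,0.003],[0.003,0.04,0.003],[0.003,0.02,0.003],[0.003,0.02,0.003]], dr=[[0,0.01,0],[0,0.01,0],[0,0.01,0],[0,0.01,0],[0,0.01,0],[0,0.01,0],[0,0.01,0],[0,0.01,0],[0,0.01,0],[0,0.01,0],[0,0.01,0],[0,0.01,0],[0,0.01,0],[0,0.01,0]], force=60)

```text
time_s: 11.1
tcp_pos: [0.4485, 0.3609, 0.2255]
eef_rot: [-1.567, 0.058, -0.064]
contact_force: [-0.5, 0.4, -1.9]
gripper_width: 0.0613
```

```bash
cat > tray.py <<'E'
from h import *
# tray pose from the top camera: blue mask onto z=.015; bays with bay1 where the brush was (yaw near -62)
f=grab('top'); H,S,V=hsv(f); np.save('/tmp/top.npy',f,allow_pickle=True)
P=pts(f); m=(H>105)&(H<125)&(S>90)&(P[...,2]<.035)&(P[...,0]>.25)&(P[...,0]<.72)&(abs(P[...,1]-.03)<.2)
k,L,st,_=cv2.connectedComponentsWithStats(cv2.dilate(m.astype(np.uint8),np.ones((3,3)))); m&=L==1+np.argmax(st[1:,4])
q=np.array([ray(f,u,v,.015)[:2] for v,u in np.argwhere(m)]); r=mrect(q,'tray')
a=r[2]; a=min([a+90*k for k in range(-4,4)],key=lambda z:abs(z+62)); c,s=np.cos(np.radians(a)),np.sin(np.radians(a))
print('yaw %.1f'%a,'size must be .225'); 
for i,(x,y) in enumerate([(.055,.055),(-.055,.055),(-.055,-.055),(.055,-.055)]): print('bay',i+1,np.round([r[0][0]+c*x-s*y,r[0][1]+s*x+c*y],4))
E
python3 tray.py; python3 wp.py .521,.102,.22,27.8 .521,.102,.035,27.8
```

```text
tray n 798 c [0.4976 0.0283] size [0.225 0.225] ang 27.8
yaw -62.2 size must be .225
bay 1 [0.5718 0.0052]
bay 2 [0.5206 0.1025]
bay 3 [0.4233 0.0513]
bay 4 [ 0.4745 -0.046 ]
t 11.2 tcp [0.4477 0.36   0.2236] jaw -4.5 w 0.0612 F [-0.8  0.4 -2.4] q7 -0.97
.521,.102,.22,27.8 travel [0.093, 0.004, -0.251] dr [-0.0, -0.563, 0.001]
.521,.102,.035,27.8 travel [0.093, 0.189, -0.252] dr [-0.0, -0.563, 0.001]
```

```bash
python3 wp.py .4745,-.046,.224,27.8 .4745,-.046,.036,27.8
```

```text
t 11.2 tcp [0.4477 0.36   0.2236] jaw -4.5 w 0.0612 F [-0.8  0.4 -2.4] q7 -0.97
.4745,-.046,.224,27.8 travel [0.058, -0.0, -0.403] dr [-0.0, -0.563, 0.001]
.4745,-.046,.036,27.8 travel [0.058, 0.188, -0.403] dr [-0.0, -0.563, 0.001]
```

Call:
arm_command(grip=[0,0,0,0,0,0,0,0,0,0,0], travel=[[0.02,0,-0.05],[0.02,0,-0.11],[0.058,0,-0.403],[0.058,0,-0.403],[0.058,0,-0.403],[0.058,0,-0.403],[0.058,0,-0.403],[0.058,0,-0.403],[0.058,0,-0.403],[0.058,0.06,-0.403],[0.058,0.06,-0.403]], dr=[[0,-0.15,0],[0,-0.3,0],[0,-0.563,0],[0,-0.563,0],[0,-0.563,0],[0,-0.563,0],[0,-0.563,0],[0,-0.563,0],[0,-0.563,0],[0,-0.563,0],[0,-0.563,0]])

```text
time_s: 12.52
tcp_pos: [0.4691, -0.044, 0.1588]
eef_rot: [-1.531, -0.374, 0.393]
contact_force: [0.1, 0.1, -1.8]
gripper_width: 0.0612
```

```bash
python3 tray.py; python3 wp.py .4745,-.046,.036,27.8; python3 - <<'E'
from h import *
f=np.load('/tmp/top.npy',allow_pickle=True).item(); P=pts(f); R,p=tool(robot.get_obs())
f=grab('wrist'); P,D,o=wpts(f); H,S,V=hsv(f)
q=P-p; near=(abs(q[...,0])<.06)&(abs(q[...,1])<.06)&(P[...,2]>.1)&(V>90)&(S<40)
print('white cord z',np.percentile(P[near][:,2],[2,50,98]).round(3) if near.sum() else None, near.sum())
E
```

```text
tray n 579 c [0.4975 0.0283] size [0.225 0.225] ang 27.7
yaw -62.3 size must be .225
bay 1 [0.5717 0.0052]
bay 2 [0.5207 0.1026]
bay 3 [0.4232 0.0515]
bay 4 [ 0.4743 -0.0459]
t 12.6 tcp [ 0.4721 -0.0443  0.1616] jaw 28.0 w 0.0612 F [ 1.  -0.4 -1.9] q7 0.41
.4745,-.046,.036,27.8 travel [0.002, 0.126, -0.003] dr [-0.004, 0.004, -0.004]
white cord z [0.139 0.158 0.24 ] 6332
```

Call:
arm_command(grip=[0,0,0,0,0,90,90,90,90,90,90,90,90], travel=[[0,0.06,0],[0,0.1,0],[0,0.12,0],[0,0.126,0],[0,0.126,0],[0,0.126,0],[0,0.126,0],[0,0.126,0],[0,0.08,0],[0,0.02,0],[0,-0.04,0],[0,-0.09,0],[0,-0.09,0]], dr=[[0,0,0],[0,0,0],[0,0,0],[0,0,0],[0,0,0],[0,0,0],[0,0,0],[0,0,0],[0,0,0],[0,0,0],[0,0,0],[0,0,0],[0,0,0]])

```text
time_s: 14.25
tcp_pos: [0.4772, -0.0461, 0.2582]
eef_rot: [-1.541, -0.388, 0.373]
contact_force: [-0.1, -0.1, 0.2]
gripper_width: 0.0764
```

```bash
python3 reel.py w4 .051 .4745 -.046; python3 wp.py .447,.357,.24,50 .447,.357,.24,-4.5
```

```text
zmed 0.0517 pix [310. 207.]
reel n 3771 c [ 0.4757 -0.0466] size [0.062 0.064] ang 27.6
t 14.3 tcp [ 0.4754 -0.0463  0.2554] jaw 27.8 w 0.0771 F [ 0.1 -0.1 -0.8] q7 0.45
.447,.357,.24,50 travel [0.163, 0.015, 0.37] dr [0.004, -0.388, 0.003]
.447,.357,.24,-4.5 travel [0.163, 0.015, 0.37] dr [0.002, 0.564, 0.005]
```

Call:
arm_command(grip=[100,100,100,100,100,100,100,100,100,100], travel=[[0.08,0,0.18],[0.163,0.015,0.37],[0.163,0.015,0.37],[0.163,0.015,0.37],[0.163,0.015,0.37],[0.163,0.015,0.37],[0.163,0.015,0.37],[0.163,0.015,0.37],[0.163,0.015,0.37],[0.163,0.015,0.37]], dr=[[0,0,0],[0,0,0],[0,0,0],[0,0,0],[0,0,0],[0,0,0],[0,0,0],[0,0,0],[0,0,0],[0,0,0]])

```text
time_s: 15.55
tcp_pos: [0.4467, 0.355, 0.2377]
eef_rot: [-1.539, -0.378, 0.379]
contact_force: [-0.2, -0.4, -0.8]
gripper_width: 0.0854
```

```bash
python3 reel.py w5 .058 .447 .356; python3 tray.py | head -1; python3 wp.py
```

```text
zmed 0.0587 pix [318. 213.]
reel n 4353 c [0.449  0.3591] size [0.063 0.064] ang 55.6
tray n 814 c [ 0.5006 -0.0029] size [0.225 0.225] ang 27.5
t 15.7 tcp [0.4466 0.3555 0.2382] jaw 27.7 w 0.0854 F [ 0.4  0.2 -0.6] q7 -0.45
```

```bash
python3 wp.py .449,.358,.041,55.6 .449,.358,.2,55.6
```

```text
t 15.7 tcp [0.4466 0.3555 0.2382] jaw 27.7 w 0.0854 F [ 0.4  0.2 -0.6] q7 -0.45
.449,.358,.041,55.6 travel [0.003, 0.197, 0.001] dr [0.001, -0.488, -0.0]
.449,.358,.2,55.6 travel [0.003, 0.038, 0.001] dr [0.001, -0.488, -0.0]
```

Call:
arm_command(grip=[100,100,100,100,100,100,100,0,0,0,0,0,0,0,0,0,0,0,0], travel=[[0.003,0.06,0.001],[0.003,0.06,0.001],[0.003,0.06,0.001],[0.003,0.12,0.001],[0.003,0.17,0.001],[0.003,0.197,0.001],[0.003,0.197,0.001],[0.003,0.197,0.001],[0.003,0.197,0.001],[0.003,0.197,0.001],[0.003,0.197,0.001],[0.003,0.197,0.001],[0.003,0.17,0.001],[0.003,0.13,0.001],[0.003,0.09,0.001],[0.003,0.04,0.001],[0.003,0.02,0.001],[0.003,0.02,0.001],[0.003,0.02,0.001]], dr=[[0,-0.18,0],[0,-0.36,0],[0,-0.488,0],[0,-0.488,0],[0,-0.488,0],[0,-0.488,0],[0,-0.488,0],[0,-0.488,0],[0,-0.488,0],[0,-0.488,0],[0,-0.488,0],[0,-0.488,0],[0,-0.488,0],[0,-0.488,0],[0,-0.488,0],[0,-0.488,0],[0,-0.488,0],[0,-0.488,0],[0,-0.488,0]], force=60)

```text
time_s: 18.02
tcp_pos: [0.4475, 0.3584, 0.2168]
eef_rot: [-1.435, -0.757, 0.761]
contact_force: [-0.1, -1.2, -2.3]
gripper_width: 0.0613
```

```bash
python3 tray.py;  python3 wp.py .575,-.026,.2,27.5; python3 - <<'E'
from h import *
f=grab('wrist'); P,D,o=wpts(f); H,S,V=hsv(f); R,p=tool(f['obs'])
m=(H<18)&(S>130)&(np.abs(P-p).max(-1)<.08); print('orange px',m.sum(),np.percentile(P[m],[2,50,98],axis=0).round(3) if m.sum() else '')
E
```

```text
tray n 816 c [ 0.5006 -0.0029] size [0.225 0.225] ang 27.5
yaw -62.5 size must be .225
bay 1 [ 0.5747 -0.0263]
bay 2 [0.524  0.0712]
bay 3 [0.4264 0.0205]
bay 4 [ 0.4772 -0.0771]
t 18.1 tcp [0.4474 0.3582 0.2164] jaw 55.8 w 0.0611 F [ 1.  -0.7 -1.7] q7 -0.02
.575,-.026,.2,27.5 travel [-0.246, 0.017, -0.322] dr [0.0, 0.493, -0.004]
orange px 9021 [[0.407 0.34  0.192]
 [0.435 0.361 0.213]
 [0.465 0.397 0.227]]
```

Call:
arm_command(grip=[0,0,0,0,0,0,0,0,0,0,0], travel=[[-0.03,0,-0.05],[-0.07,0,-0.1],[-0.246,0.017,-0.322],[-0.246,0.017,-0.322],[-0.246,0.017,-0.322],[-0.246,0.017,-0.322],[-0.246,0.017,-0.322],[-0.246,0.017,-0.322],[-0.246,0.017,-0.322],[-0.246,0.077,-0.322],[-0.246,0.077,-0.322]], dr=[[0,0.15,0],[0,0.3,0],[0,0.49,0],[0,0.49,0],[0,0.49,0],[0,0.49,0],[0,0.49,0],[0,0.49,0],[0,0.49,0],[0,0.49,0],[0,0.49,0]])

```text
time_s: 19.5
tcp_pos: [0.5709, -0.0233, 0.1367]
eef_rot: [-1.533, -0.373, 0.391]
contact_force: [-1.7, -0.2, -2.0]
gripper_width: 0.0613
```

```bash
python3 tray.py|head -3;  python3 wp.py .575,-.026,.036,27.5; python3 - <<'E'
from h import *
f=grab('wrist'); P,D,o=wpts(f); H,S,V=hsv(f); R,p=tool(f['obs'])
m=(H<18)&(S>130)&(np.abs(P-p).max(-1)<.08); print('orange px',m.sum(),np.percentile(P[m]-p,[2,50,98],axis=0).round(3) if m.sum() else '')
E
```

```text
tray n 488 c [0.4825 0.0311] size [0.225 0.148] ang 27.0
yaw -63.0 size must be .225
bay 1 [0.5564 0.0071]
t 19.6 tcp [ 0.5736 -0.0233  0.1397] jaw 27.9 w 0.0612 F [ 1.3  0.3 -0.5] q7 0.25
.575,-.026,.036,27.5 travel [0.0, 0.104, -0.003] dr [-0.003, 0.007, -0.004]
orange px 8991 [[-0.039 -0.018 -0.024]
 [-0.003  0.015 -0.004]
 [ 0.016  0.038  0.011]]
```

Call:
arm_command(grip=[0,0,0,0,0,90,90,90,90,90,90,90,90], travel=[[0,0.05,0],[0,0.08,0],[0,0.098,0],[0,0.104,0],[0,0.104,0],[0,0.104,0],[0,0.104,0],[0,0.104,0],[0,0.06,0],[0,0,0],[0,-0.06,0],[0,-0.11,0],[0,-0.11,0]], dr=[[0,0,0],[0,0,0],[0,0,0],[0,0,0],[0,0,0],[0,0,0],[0,0,0],[0,0,0],[0,0,0],[0,0,0],[0,0,0],[0,0,0],[0,0,0]])

```text
time_s: 21.22
tcp_pos: [0.5787, -0.0244, 0.2569]
eef_rot: [-1.54, -0.388, 0.37]
contact_force: [-0.2, 0.2, -0.2]
gripper_width: 0.0769
```

```bash
python3 reel.py w6 .051 .575 -.026; python3 wp.py .569,.362,.25,49.8
```

```text
zmed 0.0516 pix [308. 209.]
reel n 3782 c [ 0.5767 -0.0257] size [0.062 0.064] ang 27.6
t 21.3 tcp [ 0.577  -0.0249  0.2538] jaw 27.7 w 0.0768 F [-0.4  0.1 -1.2] q7 0.30
.569,.362,.25,49.8 travel [0.173, 0.004, 0.346] dr [0.004, -0.386, 0.004]
```

Call:
arm_command(grip=[100,100,100,100,100,100,100,100,100,100], travel=[[0.09,0,0.17],[0.173,0.004,0.346],[0.173,0.004,0.346],[0.173,0.004,0.346],[0.173,0.004,0.346],[0.173,0.004,0.346],[0.173,0.004,0.346],[0.173,0.004,0.346],[0.173,0.004,0.346],[0.173,0.004,0.346]], dr=[[0,-0.15,0],[0,-0.386,0],[0,-0.386,0],[0,-0.386,0],[0,-0.386,0],[0,-0.386,0],[0,-0.386,0],[0,-0.386,0],[0,-0.386,0],[0,-0.386,0]])

```text
time_s: 22.52
tcp_pos: [0.5696, 0.3589, 0.2473]
eef_rot: [-1.465, -0.676, 0.676]
contact_force: [-1.0, -0.2, 0.2]
gripper_width: 0.0858
```

```bash
python3 reel.py w7 .058 .569 .365; python3 tray.py; python3 wp.py .569,.364,.041,49.8
```

```text
zmed 0.0587 pix [322. 207.]
reel n 4160 c [0.5699 0.3693] size [0.062 0.063] ang 47.2
tray n 747 c [ 0.5006 -0.0029] size [0.225 0.225] ang 27.5
yaw -62.5 size must be .225
bay 1 [ 0.5748 -0.0263]
bay 2 [0.524  0.0713]
bay 3 [0.4264 0.0205]
bay 4 [ 0.4772 -0.0771]
t 22.6 tcp [0.5692 0.3597 0.2475] jaw 49.6 w 0.0853 F [-1.1 -0.2  0.1] q7 0.02
.569,.364,.041,49.8 travel [0.003, 0.207, 0.003] dr [0.001, -0.003, -0.0]
```

Call:
arm_command(grip=[100,100,100,100,100,0,0,0,0,0,0,0,0,0,0,0,0], travel=[[0.006,0.06,0.005],[0.006,0.12,0.005],[0.006,0.18,0.005],[0.006,0.206,0.005],[0.006,0.206,0.005],[0.006,0.206,0.005],[0.006,0.206,0.005],[0.006,0.206,0.005],[0.006,0.206,0.005],[0.006,0.206,0.005],[0.006,0.18,0.005],[0.006,0.14,0.005],[0.006,0.1,0.005],[0.006,0.05,0.005],[0.006,0.03,0.005],[0.006,0.03,0.005],[0.006,0.03,0.005]], dr=[[0,0.02,0],[0,0.02,0],[0,0.02,0],[0,0.02,0],[0,0.02,0],[0,0.02,0],[0,0.02,0],[0,0.02,0],[0,0.02,0],[0,0.02,0],[0,0.02,0],[0,0.02,0],[0,0.02,0],[0,0.02,0],[0,0.02,0],[0,0.02,0],[0,0.02,0]], force=60)

```text
time_s: 24.75
tcp_pos: [0.5678, 0.3687, 0.2157]
eef_rot: [-1.468, -0.661, 0.665]
contact_force: [-0.2, -0.2, -0.3]
gripper_width: 0.0609
```

```bash
python3 tray.py|head -4;  python3 wp.py .524,.071,.2,27.5; python3 - <<'E'
from h import *
f=grab('wrist'); P,D,o=wpts(f); H,S,V=hsv(f); R,p=tool(f['obs'])
m=((H<8)|(H>172))&(S>130)&(np.abs(P-p).max(-1)<.08); print('red px',m.sum(),np.percentile(P[m]-p,[2,50,98],axis=0).round(3) if m.sum() else '')
E
```

```text
tray n 738 c [ 0.5006 -0.0029] size [0.225 0.225] ang 27.5
yaw -62.5 size must be .225
bay 1 [ 0.5748 -0.0263]
bay 2 [0.524  0.0712]
t 24.8 tcp [0.5677 0.3685 0.2152] jaw 48.7 w 0.0610 F [-1.1  0.1 -1.9] q7 -0.01
.524,.071,.2,27.5 travel [-0.252, 0.016, -0.164] dr [0.0, 0.369, -0.004]
red px 8785 [[-0.04  -0.019 -0.025]
 [-0.008  0.005 -0.005]
 [ 0.018  0.039  0.01 ]]
```

Call:
arm_command(grip=[0,0,0,0,0,0,0,0,0,0,0], travel=[[-0.05,0,-0.03],[-0.1,0,-0.06],[-0.252,0.016,-0.164],[-0.252,0.016,-0.164],[-0.252,0.016,-0.164],[-0.252,0.016,-0.164],[-0.252,0.016,-0.164],[-0.252,0.016,-0.164],[-0.252,0.016,-0.164],[-0.252,0.076,-0.164],[-0.252,0.076,-0.164]], dr=[[0,0.15,0],[0,0.3,0],[0,0.37,0],[0,0.37,0],[0,0.37,0],[0,0.37,0],[0,0.37,0],[0,0.37,0],[0,0.37,0],[0,0.37,0],[0,0.37,0]])

```text
time_s: 26.22
tcp_pos: [0.5209, 0.0715, 0.1372]
eef_rot: [-1.537, -0.369, 0.386]
contact_force: [-0.5, 0.2, -2.4]
gripper_width: 0.0614
```

```bash
python3 tray.py|head -3;  python3 wp.py .524,.071,.036,27.5; python3 - <<'E'
from h import *
f=grab('wrist'); P,D,o=wpts(f); H,S,V=hsv(f); R,p=tool(f['obs'])
m=((H<8)|(H>172))&(S>130)&(np.abs(P-p).max(-1)<.08); print('red px',m.sum(),np.percentile(P[m]-p,[2,50,98],axis=0).round(3) if m.sum() else '')
E
```

```text
tray n 305 c [ 0.5297 -0.0579] size [0.226 0.103] ang 26.0
yaw -64.0 size must be .225
bay 1 [ 0.6032 -0.0833]
t 26.3 tcp [0.5234 0.0722 0.14  ] jaw 27.5 w 0.0612 F [ 0.2  0.3 -0.8] q7 0.07
.524,.071,.036,27.5 travel [0.0, 0.104, -0.002] dr [-0.002, 0.001, -0.004]
red px 8827 [[-0.038 -0.019 -0.025]
 [-0.003  0.016 -0.004]
 [ 0.016  0.037  0.01 ]]
```

Call:
arm_command(grip=[0,0,0,0,0,90,90,90,90,90,90,90,90], travel=[[0,0.05,0],[0,0.08,0],[0,0.098,0],[0,0.104,0],[0,0.104,0],[0,0.104,0],[0,0.104,0],[0,0.104,0],[0,0.06,0],[0,0,0],[0,-0.06,0],[0,-0.12,0],[0,-0.12,0]], dr=[[0,0,0],[0,0,0],[0,0,0],[0,0,0],[0,0,0],[0,0,0],[0,0,0],[0,0,0],[0,0,0],[0,0,0],[0,0,0],[0,0,0],[0,0,0]])

```text
time_s: 27.95
tcp_pos: [0.5281, 0.0733, 0.2673]
eef_rot: [-1.539, -0.386, 0.366]
contact_force: [-0.6, 0.9, -0.1]
gripper_width: 0.0769
```

```bash
python3 reel.py w8 .051 .524 .071; python3 wp.py .38,-.2,.30,0 .38,-.25,.30,90 .39,-.25,.3,-90
```

```text
zmed 0.0517 pix [307. 207.]
reel n 3504 c [0.5261 0.0711] size [0.061 0.064] ang 25.9
t 28.0 tcp [0.5263 0.0725 0.2641] jaw 27.5 w 0.0767 F [-0.5 -1.1 -1.3] q7 0.13
.38,-.2,.30,0 travel [-0.255, -0.037, -0.174] dr [0.001, 0.479, 0.006]
.38,-.25,.30,90 travel [-0.278, -0.037, -0.219] dr [0.005, -1.092, 0.004]
.39,-.25,.3,-90 travel [-0.269, -0.037, -0.223] dr [-0.004, 2.05, 0.006]
```

View pics/w8.png

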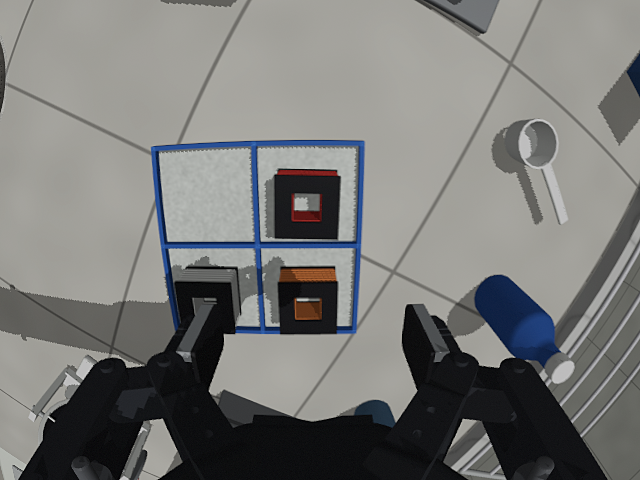

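All three reels lie in their own compartments: red (307,207), orange (308,300), white (208,295). None is on a rib, and every flange top measures about 0.0517 against 0.051 expected. Now the fan.

```bash
python3 wp.py .385,-.37,.36,-100.5
```

```text
t 28.0 tcp [0.5263 0.0725 0.2641] jaw 27.5 w 0.0767 F [-0.5 -1.1 -1.3] q7 0.13
.385,-.37,.36,-100.5 travel [-0.329, -0.097, -0.328] dr [-0.005, 2.233, 0.006]
```

Call:
arm_command(grip=[60,60,60,60,60,60,60,60,60,60,60,60,60,60,60], travel=[[0,-0.06,0],[-0.05,-0.097,-0.05],[-0.329,-0.097,-0.328],[-0.329,-0.097,-0.328],[-0.329,-0.097,-0.328],[-0.329,-0.097,-0.328],[-0.329,-0.097,-0.328],[-0.329,-0.097,-0.328],[-0.329,-0.097,-0.328],[-0.329,-0.097,-0.328],[-0.329,-0.097,-0.328],[-0.329,-0.097,-0.328],[-0.329,-0.097,-0.328],[-0.329,-0.097,-0.328],[-0.329,-0.097,-0.328]], dr=[[0,0.18,0],[0,0.36,0],[0,2.233,0],[0,2.233,0],[0,2.233,0],[0,2.233,0],[0,2.233,0],[0,2.233,0],[0,2.233,0],[0,2.233,0],[0,2.233,0],[0,2.233,0],[0,2.233,0],[0,2.233,0],[0,2.233,0]])

```text
time_s: 29.88
tcp_pos: [0.3841, -0.3708, 0.3579]
eef_rot: [-1.118, 1.342, -1.341]
contact_force: [0.2, -1.2, -0.5]
gripper_width: 0.0512
```

```bash
cat > fan.py <<'E'
from h import *
import sys
f=grab('wrist'); save(f,sys.argv[1]); np.save('/tmp/%s.npy'%sys.argv[1],f,allow_pickle=True)
P,D,o=wpts(f); H,S,V=hsv(f); v,u=np.mgrid[0:480,0:640]
N=(abs(P[...,0]-.4)<.2)&(abs(P[...,1]+.36)<.15)&(f['z_map']>0)
def rep(n,m,k=3):
    if k: m=opn(m,k)
    if m.sum()<4: print(n,'none',m.sum()); return
    c=P[m]; s=np.linalg.svd(c-c.mean(0),full_matrices=False)[2] if len(c)<20000 else None
    print(n,m.sum(),'px',np.c_[u[m],v[m]].mean(0).round(),'med',np.median(c,0).round(4),'5%',np.percentile(c,5,axis=0).round(3),'95%',np.percentile(c,95,axis=0).round(3)); print('   axes',s.round(3).tolist())
rep('tab',N&(H>105)&(H<125)&(S>90)&(P[...,2]>.14))
rep('red',N&((H<8)|(H>172))&(S>130)&(P[...,2]>.05),0)
rep('yellow',N&(H>18)&(H<35)&(S>130)&(P[...,2]>.05),0)
rep('base',N&(S<30)&(V>150)&(abs(P[...,2]-.014)<.006))
E
python3 fan.py w9; python3 wp.py
```

```text
tab 2117 px [332. 222.] med [ 0.3819 -0.3852  0.2038] 5% [ 0.358 -0.397  0.172] 95% [ 0.403 -0.372  0.216]
   axes [[0.229, 0.345, -0.91], [0.945, -0.303, 0.123], [0.233, 0.888, 0.395]]
red 121 px [313. 108.] med [ 0.4761 -0.3874  0.1435] 5% [ 0.473 -0.396  0.114] 95% [ 0.479 -0.377  0.162]
   axes [[-0.349, -0.129, 0.928], [-0.57, 0.816, -0.101], [-0.744, -0.564, -0.358]]
yellow 169 px [274. 109.] med [ 0.4775 -0.3519  0.1538] 5% [ 0.475 -0.367  0.128] 95% [ 0.481 -0.344  0.163]
   axes [[-0.092, -0.522, -0.848], [0.996, -0.064, -0.069], [-0.018, -0.851, 0.525]]
base 1354 px [262. 174.] med [ 0.4111 -0.3073  0.0147] 5% [ 0.344 -0.333  0.013] 95% [ 0.455 -0.29   0.016]
   axes [[-0.953, 0.303, -0.002], [0.303, 0.953, -0.023], [0.005, 0.023, 1.0]]
t 29.9 tcp [ 0.3841 -0.3709  0.3581] jaw -100.4 w 0.0510 F [ 0.   0.8 -0.2] q7 -1.04
```

View pics/w9.png

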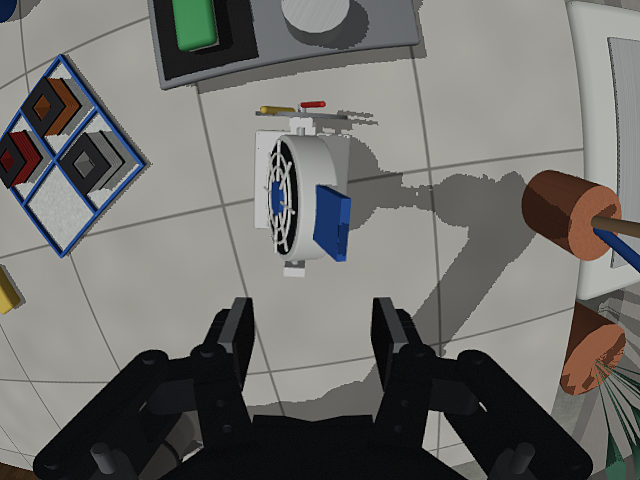

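The fan from above: tab (332,222), red pointer (313,105), yellow mark (275,109) and base front edge at u≈256. I'll fit the fan's yaw from the base's front edge in both cameras.

```bash
cat > yaw.py <<'E'
from h import *
def fit(q,n):
    vx,vy,x0,y0=cv2.fitLine(q.astype(np.float32),cv2.DIST_HUBER,0,.01,.01).ravel(); a=np.degrees(np.arctan2(vy,vx)); a=a-180 if a>90 else a+180 if a<-90 else a
    print(n,len(q),'edge ang %.1f'%a,'pt',round(float(x0),3),round(float(y0),3))
f=np.load('/tmp/w9.npy',allow_pickle=True).item(); P,D,o=wpts(f); H,S,V=hsv(f); Q=onplane(D,o,.014)
m=(S<30)&(V>150)&(abs(P[...,2]-.014)<.006)
e=[(r,np.argmax(m[r,230:300])+230) for r in range(136,225) if m[r,230:300].any()]
fit(np.array([Q[r,c][:2] for r,c in e]),'wrist base')
m=(H>105)&(H<125)&(S>90)&(P[...,2]>.14); 
c=max(cv2.findContours(m.astype(np.uint8),0,2)[0],key=cv2.contourArea); ap=cv2.approxPolyDP(c,4,True)[:,0]
for x,y in ap: print('tab corner px',x,y,'P',P[y,x].round(3),'on .21',Q.shape and (onplane(D,o,.21)[y,x][:2]).round(3))
f=np.load('/tmp/f0.npy',allow_pickle=True).item()['top']; P=pts(f); H,S,V=hsv(f)
m=(S<30)&(V>150)&(abs(P[...,2]-.014)<.012); e=[(r,np.argmax(m[r,395:430])+395) for r in range(277,316) if m[r,395:430].any()]
fit(np.array([ray(f,c,r,.014)[:2] for r,c in e]),'top base')
m=(H>105)&(H<125)&(S>90)&(P[...,2]>.15); v,u=np.mgrid[0:480,0:640]; m&=(u>400)
for h in(.2,): mrect(np.array([ray(f,c,r,h)[:2] for r,c in np.argwhere(m)]),'tab top')
E
python3 yaw.py
```

```text
wrist base 89 edge ang -13.8 pt 0.402 -0.298
tab corner px 317 185 P [ 0.407 -0.378  0.169] on .21 [ 0.414 -0.379]
tab corner px 313 239 P [ 0.359 -0.366  0.166] on .21 [ 0.373 -0.369]
tab corner px 336 261 P [ 0.354 -0.383  0.216] on .21 [ 0.352 -0.383]
tab corner px 345 260 P [ 0.353 -0.39   0.213] on .21 [ 0.351 -0.39 ]
tab corner px 350 198 P [ 0.401 -0.402  0.213] on .21 [ 0.4   -0.402]
top base 39 edge ang -13.4 pt 0.394 -0.301
tab top n 357 c [ 0.3348 -0.5612] size [0.398 0.053] ang 76.1
```

```bash
cat > wpf.py <<'E'
from h import *
import sys
# wpf.py r,tilt ... : tool poses on the tab ray (hinge O, yaw) -> travel/dr from present pose
O=np.array([.387,-.354,.105]); a=np.radians(76.4); F=np.array([np.cos(a),np.sin(a),0]); Zw=np.array([0,0,1.])
o=robot.get_obs(); Rc,pc=tool(o); y=-Rc[:,1]
print('t %.1f'%o['time_s'],'tcp',pc.round(4),'tool tilt %.3f'%np.arctan2(y@F,y[2]),'side %.3f'%(Rc[:,2]@Zw),'r %.3f'%np.linalg.norm((pc-O)-((pc-O)@Rc[:,2])*Rc[:,2]),'tcp angle %.3f'%np.arctan2((pc-O)@F,(pc-O)[2]),'w %.4f'%o['gripper_width'],'F',o['contact_force'].round(1),'q',o['qpos'].round(2))
for s in sys.argv[1:]:
    r,t=map(float,s.split(',')); d=np.sin(t)*F+np.cos(t)*Zw; x=-(np.cos(t)*F-np.sin(t)*Zw)
    Rt=np.c_[x,-d,np.cross(x,-d)]; p=O+r*d
    print(s,'travel',(Rc.T@(p-pc)).round(3).tolist(),'dr',Rn.from_matrix(Rc.T@Rt).as_rotvec().round(3).tolist())
E
python3 wpf.py .17,-.34 .097,-.34
```

```text
t 29.9 tcp [ 0.3841 -0.3709  0.3581] tool tilt -0.000 side -0.000 r 0.254 tcp angle -0.067 w 0.0510 F [ 0.   0.8 -0.2] q [ 0.81  0.25 -0.1   1.33  0.03  1.56 -1.04]
.17,-.34 travel [0.039, 0.093, -0.003] dr [0.01, 0.055, 0.34]
.097,-.34 travel [0.015, 0.162, -0.002] dr [0.01, 0.055, 0.34]
```

Call:
arm_command(grip=[55,55,55,55,55,55,55], travel=[[0.039,0.02,-0.003],[0.039,0.05,-0.003],[0.039,0.093,-0.003],[0.039,0.093,-0.003],[0.039,0.093,-0.003],[0.039,0.093,-0.003],[0.039,0.093,-0.003]], dr=[[0,0.05,0.17],[0.01,0.055,0.34],[0.01,0.055,0.34],[0.01,0.055,0.34],[0.01,0.055,0.34],[0.01,0.055,0.34],[0.01,0.055,0.34]])

```text
time_s: 30.8
tcp_pos: [0.375, -0.4089, 0.2673]
eef_rot: [-0.806, 1.483, -1.137]
contact_force: [-0.3, 1.3, 0.0]
gripper_width: 0.0472
```

```bash
python3 wpf.py .097,-.34; python3 fan.py w10 | head -2; python3 - <<'E'
from h import *
f=np.load('/tmp/w10.npy',allow_pickle=True).item(); P,D,o=wpts(f); H,S,V=hsv(f); R,p=tool(f['obs'])
m=opn((H>105)&(H<125)&(S>90)&(P[...,2]>.14)&(np.abs(P-p).max(-1)<.15)); c=(P[m]-p)@R
print('tab in tool frame 1/50/99%',np.percentile(c,[1,50,99],axis=0).round(4))
E
```

```text
t 30.8 tcp [ 0.375  -0.4089  0.2673] tool tilt -0.338 side 0.004 r 0.172 tcp angle -0.333 w 0.0472 F [-0.3  1.3  0. ] q [ 1.    0.47 -0.07  1.29 -0.23  1.6  -0.86]
.097,-.34 travel [0.001, 0.075, -0.001] dr [-0.003, 0.001, 0.002]
tab 1551 px [318. 264.] med [ 0.3856 -0.3929  0.2147] 5% [ 0.357 -0.399  0.178] 95% [ 0.405 -0.385  0.216]
   axes [[-0.884, 0.043, 0.465], [-0.415, 0.383, -0.825], [0.213, 0.923, 0.321]]
tab in tool frame 1/50/99% [[-0.0015  0.0534 -0.0255]
 [ 0.0022  0.0549  0.0068]
 [ 0.0058  0.1066  0.0237]]
```

View pics/w10.png

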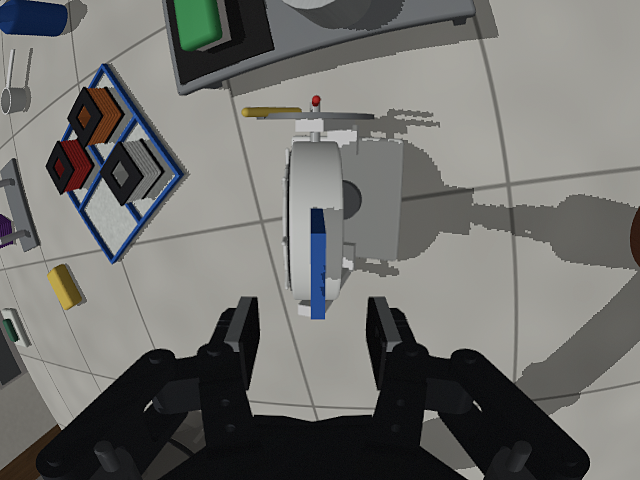

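The view is straight down the tab at (318,265) and the pointer is end-on at (316,101), so the tool is aligned at about -0.34 rad. Advance, close at 20 N.

Call:
arm_command(grip=[55,55,55,55,0,0,0,0,0,0,0], travel=[[0.002,0.04,0],[0.002,0.065,0],[0.002,0.073,0],[0.002,0.073,0],[0.002,0.073,0],[0.002,0.073,0],[0.002,0.073,0],[0.002,0.073,0],[0.002,0.073,0],[0.002,0.073,0],[0.002,0.073,0]], dr=[[0,0,0],[0,0,0],[0,0,0],[0,0,0],[0,0,0],[0,0,0],[0,0,0],[0,0,0],[0,0,0],[0,0,0],[0,0,0]], force=25)

```text
time_s: 32.22
tcp_pos: [0.3798, -0.3874, 0.1969]
eef_rot: [-0.805, 1.486, -1.136]
contact_force: [-0.4, 0.4, 4.9]
gripper_width: 0.0075
```

```bash
python3 wpf.py .099,-.34 .099,-.2 .099,-.05 .099,.1 .099,.25 .099,.4 .099,.524
```

```text
t 32.2 tcp [ 0.3798 -0.3874  0.1969] tool tilt -0.339 side 0.002 r 0.098 tcp angle -0.355 w 0.0075 F [-0.4  0.4  4.9] q [ 0.98  0.48 -0.08  1.44 -0.23  1.43 -0.84]
.099,-.34 travel [-0.001, -0.001, -0.001] dr [-0.003, -0.001, 0.001]
.099,-.2 travel [-0.015, -0.0, -0.001] dr [-0.003, -0.001, -0.139]
.099,-.05 travel [-0.03, 0.003, -0.001] dr [-0.003, -0.001, -0.289]
.099,.1 travel [-0.044, 0.008, -0.001] dr [-0.002, -0.001, -0.439]
.099,.25 travel [-0.057, 0.016, -0.001] dr [-0.002, -0.001, -0.589]
.099,.4 travel [-0.068, 0.025, -0.001] dr [-0.002, -0.002, -0.739]
.099,.524 travel [-0.077, 0.034, -0.001] dr [-0.002, -0.002, -0.863]
```

Call:
arm_command(grip=[0,0,0,0,0,0,0,0,0,0], travel=[[-0.008,0,0],[-0.015,0,0],[-0.022,0.001,0],[-0.03,0.003,0],[-0.037,0.005,0],[-0.044,0.008,0],[-0.051,0.012,0],[-0.057,0.016,0],[-0.057,0.016,0],[-0.057,0.016,0]], dr=[[0,0,-0.07],[0,0,-0.139],[0,0,-0.214],[0,0,-0.289],[0,0,-0.364],[0,0,-0.439],[0,0,-0.514],[0,0,-0.589],[0,0,-0.589],[0,0,-0.589]])

```text
time_s: 33.48
tcp_pos: [0.3933, -0.3311, 0.1994]
eef_rot: [-1.294, 1.277, -1.561]
contact_force: [1.5, -3.9, -5.4]
gripper_width: 0.0082
```

```bash
python3 wpf.py .099,.4 .099,.524
```

```text
t 33.5 tcp [ 0.3933 -0.3311  0.1994] tool tilt 0.251 side 0.001 r 0.097 tcp angle 0.246 w 0.0082 F [ 1.5 -3.9 -5.4] q [ 0.57  0.22 -0.07  1.79  0.29  1.09 -1.45]
.099,.4 travel [-0.015, -0.001, -0.001] dr [-0.001, -0.001, -0.149]
.099,.524 travel [-0.027, 0.002, -0.001] dr [-0.001, -0.001, -0.273]
```

Low forces, so continue to 0.524.

Call:
arm_command(grip=[0,0,0,0,0,0,0,0], travel=[[-0.008,0,0],[-0.015,0,0],[-0.021,0.001,0],[-0.027,0.003,0],[-0.027,0.003,0],[-0.027,0.003,0],[-0.027,0.003,0],[-0.027,0.003,0]], dr=[[0,0,-0.07],[0,0,-0.14],[0,0,-0.21],[0,0,-0.273],[0,0,-0.273],[0,0,-0.273],[0,0,-0.273],[0,0,-0.273]])

```text
time_s: 34.48
tcp_pos: [0.3989, -0.3072, 0.1893]
eef_rot: [-1.519, 1.138, -1.745]
contact_force: [3.0, -8.7, -9.4]
gripper_width: 0.0073
```

```bash
python3 wpf.py .099,.524 .18,.524
```

```text
t 34.5 tcp [ 0.3989 -0.3072  0.1893] tool tilt 0.524 side 0.000 r 0.097 tcp angle 0.520 w 0.0073 F [ 3.  -8.7 -9.4] q [ 0.35  0.23 -0.09  1.9   0.62  1.09 -1.87]
.099,.524 travel [-0.0, -0.002, -0.001] dr [0.001, -0.002, -0.0]
.18,.524 travel [-0.0, -0.083, -0.001] dr [0.001, -0.002, -0.0]
```

Call:
arm_command(grip=[50,50,50,50,50,50,50,50], travel=[[0,0,0],[0,0,0],[0,0,0],[0,-0.03,0],[0,-0.075,0],[0,-0.075,0],[0,-0.075,0],[0,-0.075,0]], dr=[[0,0,0],[0,0,0],[0,0,0],[0,0,0],[0,0,0],[0,0,0],[0,0,0],[0,0,0]])

```text
time_s: 35.48
tcp_pos: [0.4071, -0.2689, 0.2541]
eef_rot: [-1.519, 1.141, -1.743]
contact_force: [0.3, -0.9, -0.9]
gripper_width: 0.043
```

```bash
python3 wpf.py .097,.524; python3 fan.py w11 >/dev/null; cat > tt.py <<'E'
from h import *
import sys
f=np.load('/tmp/%s.npy'%sys.argv[1],allow_pickle=True).item(); P,D,o=wpts(f); H,S,V=hsv(f); R,p=tool(f['obs'])
O=np.array([.387,-.354,.105]); a=np.radians(76.4); F=np.array([np.cos(a),np.sin(a),0])
m=opn((H>105)&(H<125)&(S>90)&(P[...,2]>.12)&(np.abs(P-p).max(-1)<.15)); c=(P[m]-p)@R
print('tab in tool 1/50/99%',np.percentile(c,[1,50,99],axis=0).round(4).tolist())
cx=[];Y=[]
tip=c[np.abs(c[:,1]-np.percentile(c[:,1],2))<.006]; print('tip x range',np.percentile(tip[:,0],[2,98]).round(4),'tip y',np.median(tip[:,1]).round(4))
r0=R.T@(O-p); tx=np.percentile(tip[:,0],[2,98]).mean(); ty=np.median(tip[:,1]); y=-R[:,1]
print('hinge in tool',r0.round(4),'tip angle vs tool axis %.3f'%np.arctan2(-(tx-r0[0]),r0[1]-ty),'tool tilt %.3f'%np.arctan2(y@F,y[2]))
for n,m in(('red',((H<8)|(H>172))&(S>130)),('yel',(H>18)&(H<35)&(S>130))):
    m&=(np.abs(P-O).max(-1)<.15); q=(P[m]-O); 
    if m.sum(): print(n,m.sum(),'median ang %.3f'%np.median(np.arctan2(q@F,q[:,2])),np.median(P[m],0).round(3))
E
python3 tt.py w11
```

```text
t 35.5 tcp [ 0.4071 -0.2689  0.2541] tool tilt 0.522 side -0.002 r 0.173 tcp angle 0.531 w 0.0430 F [ 0.3 -0.9 -0.9] q [ 0.3   0.16 -0.13  1.81  0.57  1.27 -1.84]
.097,.524 travel [0.001, 0.076, 0.001] dr [0.003, -0.001, -0.002]
tab in tool 1/50/99% [[-0.0023, 0.0552, -0.0237], [0.0014, 0.0569, 0.0089], [0.0052, 0.1058, 0.0257]]
tip x range [-0.0021  0.0051] tip y 0.0567
hinge in tool [0.0015 0.1729 0.001 ] tip angle vs tool axis -0.000 tool tilt 0.522
red 59 median ang 0.518 [ 0.485 -0.348  0.156]
yel 92 median ang 0.510 [ 0.479 -0.344  0.161]
```

View pics/w11.png

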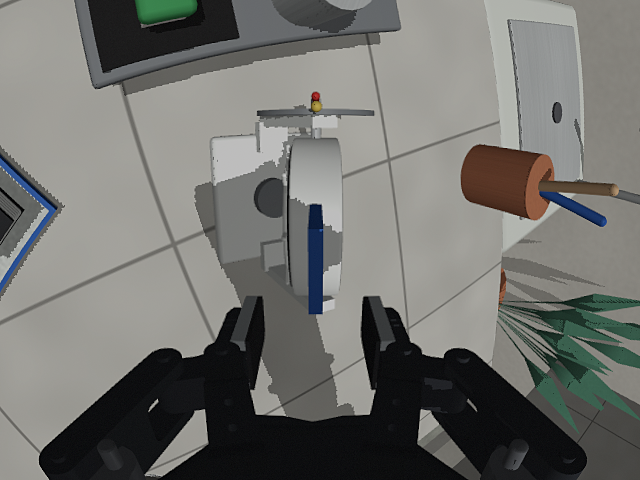

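After release, the red pointer at (316,97) lies right over the yellow mark at (316,105), and the tab measures about 0.52 rad. I'll back off, wait a little, and check everything.

Call:
arm_command(grip=[50,50,50,50,50,50,50,50,50,50,50,50,50,50,50,50], travel=[[0,-0.04,0],[0,-0.1,0],[0,-0.1,0],[0,-0.1,0],[0,-0.1,0],[0,-0.1,0],[0,-0.1,0],[0,-0.1,0],[0,-0.1,0],[0,-0.1,0],[0,-0.1,0],[0,-0.1,0],[0,-0.1,0],[0,-0.1,0],[0,-0.1,0],[0,-0.1,0]], dr=[[0,0,0],[0,0,0],[0,0,0],[0,0,0],[0,0,0],[0,0,0],[0,0,0],[0,0,0],[0,0,0],[0,0,0],[0,0,0],[0,0,0],[0,0,0],[0,0,0],[0,0,0],[0,0,0]])

```text
time_s: 37.52
tcp_pos: [0.42, -0.22, 0.3419]
eef_rot: [-1.517, 1.138, -1.744]
contact_force: [-0.5, -0.5, 0.3]
gripper_width: 0.0426
```

```bash
python3 fan.py w12 >/dev/null; python3 tt.py w12 | tail -4; python3 tray.py; python3 - <<'E'
from h import *
f=grab('scene'); save(f,'scene1')
E
```

```text
tip x range [-0.0021  0.0048] tip y 0.158
hinge in tool [ 0.0015  0.2741 -0.0005] tip angle vs tool axis 0.001 tool tilt 0.522
red 30 median ang 0.523 [ 0.485 -0.349  0.155]
yel 42 median ang 0.510 [ 0.48  -0.344  0.162]
tray n 442 c [ 0.5005 -0.0029] size [0.225 0.225] ang 27.5
yaw -62.5 size must be .225
bay 1 [ 0.5747 -0.0263]
bay 2 [0.5239 0.0713]
bay 3 [0.4263 0.0205]
bay 4 [ 0.4771 -0.077 ]
```

View pics/scene1.png

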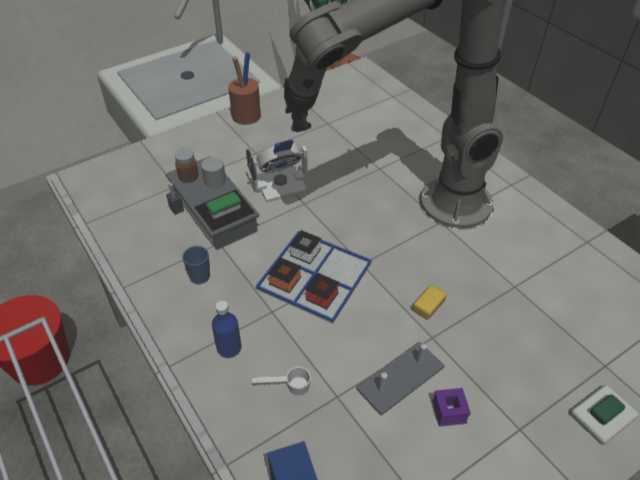

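The stand is bare (400,378) and the reels are in the tray at (305,247), (284,276) and (321,291). The brush is on the mat (223,203), the fan is tilted, and the bystanders stand where they were.

```bash
python3 -c "
from workcell import robot
print(robot.sign_off())"
```

```text
the job is handed in; nothing more can be done
None
```

The job is done and handed in at about 38 s, in the order asked.

- **Brush:** it lies fully on the black mat. The shelf's jar and tin were not touched.
- **Reels:** three were present (orange, white and red; there was no yellow one). White is in compartment 4, orange in 1 and red in 2, and the stand's posts are bare. Their tops measured about 51.7 mm above the ledge against 51 mm expected, so each lies flat on the tray floor.
- **Tray:** it was knocked about 3 cm aside partway through. I measured it again before the later placings, and it has not moved since.
- **Fan:** I let go of the head at 30 degrees and checked it twice, the second time about 2 s after the first. The tab read about 0.52 rad both times, against 0.524 wanted. The red pointer read 0.518 and then 0.523 rad, sitting on the yellow mark, which itself read 0.510.

The last picture showed the soap, scoop, cup, bottle, purple block and sponge where they started. No final check failed. The only disagreements were about 5 mm between cameras in some early positions, and early pointer readings that were rough compared with the tab.

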